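# Tip the film clip into the returns box

## Task

One of the two red trays holds a long round stainless steel film clip. Lift that tray by its tab, turn it so that the clip lines up with the slot of the grey returns box and tip the clip out of the tray through the slot; then set the empty tray down upright on the counter without dropping it. Leave the tray with the chrome cartridges where it is.

Things in the scene. Friction and masses are not known exactly. Their poses are not given: they have to be found in the camera images.
- clip_tray: Red tray, 160 g. Origin under its floor, z up. Floor top z 3, clip along y. Walls at y +-60, 26 high. Back wall x +21..+33, with grip tab mid-wall: 12 thick (x), 60 wide (y), z 30-72 mm; pinch from above across x. On the -x side a 14 deg ramp rises to the open lip at x -29, z 8; at start it faces +x within 40 deg. Tipped about y, lip down, the clip rolls out from 16 deg, surely at 35.
- clip: Stainless steel film clip, a round weight 18 mm in diameter with jaws at one end and an eye at the other, 105 mm long, 70 g. Origin: middle of its axis; y runs along its length. It rolls freely.
- returns_box: Fixed grey box, one side clear, 120 (x) by 200 (y) by 70 mm high, walls 4. Origin: centre of underside, z up. Slot in the lid over the origin, along box y: 140 long, 44 wide. Yellow mouth: both long slot edges slope up at 45 deg from x +-22, z 70 to x +-42, z 90 mm; ends at y +-72, 88 high. Box y lies within 20 deg of the robot's fore-aft line; tip from either long side.
- cartridge_tray: The other red tray, same shape and frame as clip_tray, holding two chrome film cartridges 25 mm in diameter, 47 mm long; to be left alone.
Things that resemble listed ones, but are neither listed nor needed, are in the scene too. What is shaped like the clip_tray but blue, turquoise or yellow is not meant.

How it is judged:
On the way, in this order (a step that is already met when the one before it is completed fails the run):
1. the tray is lifted clear of the counter with the clip lying in it (height (world z) of clip_tray above 0.04 m and distance between clip and clip_tray below 0.06 m), for 0.1 s.
2. the tray, still with the clip in it, is tipped over the returns box (angle between clip_tray's own z axis and vertical above 0.15 rad and horizontal distance between clip_tray and returns_box below 0.15 m and height (world z) of clip_tray above 0.06 m and distance between clip and clip_tray below 0.06 m), for 0.02 s.
3. the clip has gone through the slot and is inside the box (x of clip in the frame of returns_box between -0.056 and 0.056 m and y of clip in the frame of returns_box between -0.096 and 0.096 m and z of clip in the frame of returns_box below 0.05 m), for 0.1 s.
At the end, for the whole second after the job is handed in: The clip lies inside the box (its middle under 50 mm above the box's underside, within the walls); the empty clip tray stands on the counter (within 8 mm, tilted less than 0.1 rad), at rest; the cartridge tray is within 20 mm of its start, tilted less than 0.1 rad (all of step 3 and z of clip in the frame of returns_box above 0 m and height (world z) of clip_tray between -0.008 and 0.008 m and angle between each of clip_tray, cartridge_tray's own z axis and vertical below 0.1 rad and linear speed of clip_tray below 0.03 m/s and distance of cartridge_tray from where it was at the start of the episode below 0.02 m); the robot touches nothing.
It fails at once if the cartridge tray is moved by more than 20 mm (distance of cartridge_tray from where it was at the start of the episode above 0.02 m).
It fails at once if the clip tray is dropped: it falls free of the fingers faster than 0.9 m/s (about 40 mm) (linear speed of clip_tray above 0.9 m/s and contact force between the fingers and clip_tray below 0.05 N).
It also fails if it takes over 58 s, if anything falls off the work surface, if the arm or the gripper's body presses on something with over 40 N, if the wrist force passes 120 N, or if a joint passes its speed limit or range.

## Robot

A 6-joint arm with a two-finger parallel gripper is mounted at the origin on the work surface. World frame = base frame: x ahead of the robot, y to its left, z up, the work surface at z = 0. Lengths are in m, angles in rad, forces in N, time in s.
With the tool pointing down it reaches from about 0.425 to 0.95 m from the base axis. Payload 3.5 kg.
Tool frame: the origin (TCP) lies midway between the tips of the shut fingers; the grasp point (between the pads) lies arm.grasp_offset behind it (arm.grasp_offset is the distance from the TCP to the grasp point, in m); z points along the fingers, y is the line along which they close (so a half turn about z gives the same grasp; the last joint's range is limited). The gripper opens to 85 mm and grips with 20 to 120 N. Pads are 22 mm wide; open, the fingers measure 114 mm over their backs; the gripper's body (76 mm by 85 mm) begins 54 mm behind the grasp point. The pads swing forward as they close: fully open they stand 13 mm farther back than shut.
Start: joints at [-1.349, 0.286, 1.577, -0, 1.279, -0.15], TCP at [0.245, -0.629, 0.211] pointing down, gripper open.
Joint ranges: [-2.77, 2.77], [-0.9, 2.22], [0.21, 2.48], [-1.53, 4.67], [0.24, 2.81], [-2.84, 2.84]. Speed limits (rad/s): [2.79, 2.79, 3.14, 3.14, 3.14, 3.14].

## Interface

Orientations are given as a unit quaternion [x, y, z, w].
In Python, from workcell import arm gives the robot as it stands.
- The arm moves only by the tool drive_tool, never from a script. Its argument "increments" is a list of rows, each a list of 7 numbers: the turn, a rotation vector about the tool's x, y, z in rad, then the shift along the tool's x, y, z in mm, then the opening, from -1 (shut) to 1 (fully open). In form: [[wx, wy, wz, x, y, z, grip], ...]. A call has 1 to 20 rows; each row is the pose to reach, as a shift and turn from the pose commanded when the call began, along the tool's axes at that moment; what a row does not reach only later rows make up. A row lasts 1/10 s, in which the tool goes at most 50 mm and 8.59 degrees, less where a joint would pass 70% of its speed; a pose out of reach is approached as far as the arm can. A call with a gripper value outside its range is refused whole. The fingers move at their own pace and stop on an object; "grip_force" is the grip in N (left out, the last holds). Time passes only in rows, so rows that repeat a pose let the fingers close. It gives the time, the measured TCP pose, the force, the opening and the grip force at its end, in the units of the state.
- arm.read_state(): the state, without advancing time (a new reading comes with each control period).
- arm.camera(name): name is "side" or "top"; returns a dict with "frame" (384x512x3 uint8, red, green, blue), "depth" (384x512 float32, m along the optical axis (not along the pixel's ray), 0 where there is no reading), "camera_matrix" (3x3 intrinsics, pixels), "eye" and "attitude" of the camera in the world. Camera axes: x right, y up, looking along -z (the intrinsics and any distortion apply to the point x, -y, -z); pixel columns grow to the right and rows downward; lengths in m; the calibration is good to about 2 mm. A picture is of the moment at which its call begins.
- arm.job_done(): hands the job in; it is judged then, once.
The state is a dict: "t": time; "joint_positions": joint angles; "dq": joint speeds; "joint_torque": joint torques, N m; "ee_pos": TCP position; "tool_rot": TCP orientation; "ft_force": force on the tool from outside, world axes, zero at the start; "wrist_torque": the same for the moment, N m; "finger_gap": finger opening in m; "grasp_force": force on a finger pad.
Only numpy, scipy, OpenCV 4.12 (cv2) and the standard library are available. Lean on these libraries where they do the work, as an engineer would, in place of code of your own. Each camera call takes 0.05 s, during which the arm holds its last target. There are 200 camera calls.

## Working session

There is one attempt and no reset: what is moved stays moved. The work goes in short steps, Python scripts to look and compute and a tool call to move; the robot and the scene stay as the last step left them, time stands still between calls to the robot, and variables do not carry over. Pictures are saved under pics/ and viewed, at most 10 in all, crops included, and the job is handed in when it is done.

Besides the shell and the picture viewer there is one more tool, called after "Request:" as name([rows], argument=value, ...), one row to a line, values as JSON. drive_tool: Moves the arm, as the interface text tells. Its arguments: {"type":"object","properties":{"increments":{"type":"array"},"grip_force":{"type":"number"}},"required":["increments"]}

```bash
mkdir -p pics
cat > h.py <<'E'
import numpy as np, cv2
from workcell import arm
from scipy.spatial.transform import Rotation as R
def att(c):
    a=np.array(c["attitude"],float)
    return a if a.shape==(3,3) else R.from_quat(a).as_matrix()
def cloud(c):
    d=c["depth"];K=np.array(c["camera_matrix"]);v,u=np.indices(d.shape)
    x=(u-K[0,2])/K[0,0]*d;y=(v-K[1,2])/K[1,1]*d
    P=np.stack([x,-y,-d],-1)@att(c).T+np.array(c["eye"])
    P[d==0]=np.nan
    return P
E
python3 - <<'E'
from h import *
for n in("top","side"):
    c=arm.camera(n);cv2.imwrite(f"pics/{n}0.png",c["frame"][:,:,::-1]);np.savez(f"{n}0.npz",**{k:np.array(v) for k,v in c.items()})
    print(n,c["eye"],c["attitude"],c["camera_matrix"],[k for k in c])
print(arm.grasp_offset,arm.read_state())
E
```

```text
top [0.31496606 0.08952725 1.09174529] [-0.05910051  0.06631278  0.7091909  -0.69939832] [[406.36203798   0.         252.99600429]
 [  0.         406.36203798 189.09795368]
 [  0.           0.           1.        ]] ['frame', 'depth', 'camera_matrix', 'eye', 'attitude']
side [0.05401052 0.70677825 0.83402204] [-0.1148794   0.35606953  0.88646134 -0.2724032 ] [[362.59091638   0.         255.80575939]
 [  0.         362.59091638 189.01282144]
 [  0.           0.           1.        ]] ['frame', 'depth', 'camera_matrix', 'eye', 'attitude']
0.0187 {'t': 0.1, 'joint_positions': array([-1.34899807e+00,  2.87135202e-01,  1.57803781e+00, -1.34968425e-05,
        1.27856396e+00, -1.49987975e-01]), 'dq': array([-0.00058349, -0.00209894, -0.0017133 ,  0.0009382 ,  0.00025818,
       -0.0014479 ]), 'joint_torque': array([ 1.81773881e-03, -4.07293510e+01, -2.93697935e+01, -4.62908577e-05,
        3.39183469e-03, -1.19069085e-06]), 'ee_pos': array([ 0.24510546, -0.6282484 ,  0.20964287]), 'tool_rot': array([ 9.82770648e-01,  1.84826145e-01, -4.49437896e-05, -1.07123564e-03]), 'ft_force': array([-0.19063774,  0.01973292, -0.58760855]), 'wrist_torque': array([-0.04038425,  0.02821189,  0.0457795 ]), 'grasp_force': 0.0, 'finger_gap': 0.0852318393347179}
```

View pics/top0.png

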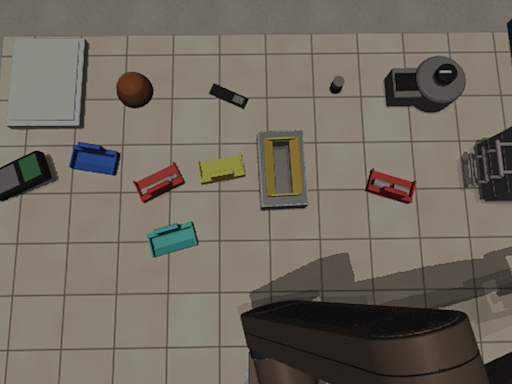

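View pics/side0.png

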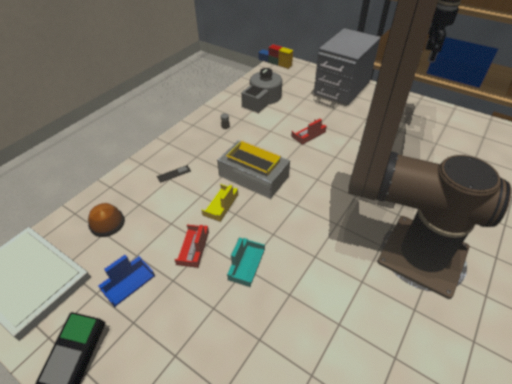

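Top view: red trays at (158,181) and (390,186), box at (283,168). I'll enlarge both trays and measure them.

Run:
```python
from h import *
c=dict(np.load("top0.npz"));P=cloud(c);f=c["frame"]
s=dict(np.load("side0.npz"));Q=cloud(s)
a=cv2.resize(f[150:215,120:200],None,fx=5,fy=5,interpolation=2);b=cv2.resize(f[150:215,350:430],None,fx=5,fy=5,interpolation=2)
a2=cv2.resize(s["frame"][215:275,160:240],(400,300),interpolation=2);b2=cv2.resize(s["frame"][100:160,270:350],(400,300),interpolation=2)
o=np.vstack([np.hstack([a,b]),np.hstack([a2,b2])])
cv2.imwrite("pics/crop.png",cv2.resize(o,(752,588))[:,:,::-1])
def red(f):
    h=cv2.cvtColor(f,cv2.COLOR_RGB2HSV);return ((h[...,0]<6)|(h[...,0]>172))&(h[...,1]>120)&(h[...,2]>40)
for nm,fr,PP in(("top",f,P),("side",s["frame"],Q)):
    m=red(fr).astype(np.uint8);n,l,st,ce=cv2.connectedComponentsWithStats(m)
    for i in range(1,n):
        if st[i,4]<60: continue
        p=PP[l==i];p=p[np.isfinite(p[:,0])]
        if len(p)<20: continue
        zz=p[:,2];print(nm,ce[i].round(),st[i,4],"mean",p.mean(0).round(4),"z",np.percentile(zz,[2,50,98]).round(4))
        for lo,hi in((0.05,.08),(.02,.04)):
            k=p[(zz>lo)&(zz<hi)]
            if len(k)>8:
                w,V=np.linalg.eigh(np.cov(k[:,:2].T));print("  z",lo,hi,len(k),k.mean(0).round(4),"ang",np.degrees(np.arctan2(V[1,1],V[0,1])).round(1),"std",np.sqrt(w).round(4),cv2.minAreaRect(k[:,:2].astype(np.float32)*1000))
# box: points z .06-.1 near
B=P[120:215,250:315].reshape(-1,3);F=f[120:215,250:315].reshape(-1,3)
k=B[(B[:,2]>.055)&(B[:,2]<.1)];print("box",cv2.minAreaRect(k[:,:2].astype(np.float32)*1000),np.percentile(k[:,2],[50,98]))
h=cv2.cvtColor(f,cv2.COLOR_RGB2HSV)[120:215,250:315].reshape(-1,3);y=(h[:,0]>18)&(h[:,0]<35)&(h[:,1]>120)&(B[:,2]>.078)
print("yel",cv2.minAreaRect(B[y][:,:2].astype(np.float32)*1000),y.sum())
print("floor z",np.nanmedian(P[225:240,60:240,2]))
```

```text
top [158. 182.] 750 mean [0.5301 0.3298 0.0226] z [-0.0014  0.0093  0.0725]
  z 0.05 0.08 133 [0.5077 0.3198 0.0678] ang 116.8 std [0.0038 0.0175] ((508.6233215332031, 320.913330078125), (12.873538970947266, 57.78915023803711), 25.58806610107422)
  z 0.02 0.04 183 [0.515  0.3197 0.0279] ang 118.2 std [0.0146 0.0446] ((529.4264526367188, 331.1850280761719), (61.15521240234375, 118.35468292236328), 25.178258895874023)
top [391. 186.] 701 mean [ 0.5091 -0.2923  0.0259] z [-0.0007  0.0232  0.0729]
  z 0.05 0.08 142 [ 0.4872 -0.2842  0.0671] ang 72.9 std [0.0038 0.0177] ((488.0285339355469, -285.33587646484375), (60.41846466064453, 13.191167831420898), 72.6098403930664)
  z 0.02 0.04 211 [ 0.4979 -0.2862  0.0276] ang 73.4 std [0.0175 0.0462] ((511.1103820800781, -293.1925964355469), (121.46728515625, 61.848941802978516), 72.66487121582031)
side [274.  49.] 99 mean [ 0.9907 -0.8117  0.0036] z [-0.4988  0.0677  0.0779]
  z 0.05 0.08 79 [ 0.916  -0.6879  0.0688] ang 148.0 std [0.0108 0.0151] ((915.0909423828125, -694.3334350585938), (41.911109924316406, 53.56467056274414), 88.02659606933594)
[... 413 characters left out ...]
182373047)
side [191. 245.] 616 mean [0.5283 0.3373 0.0244] z [0.0011 0.0172 0.0734]
  z 0.05 0.08 112 [0.5062 0.3238 0.0692] ang 117.5 std [0.0035 0.0184] ((508.925048828125, 323.45281982421875), (13.443913459777832, 58.27433395385742), 25.682750701904297)
  z 0.02 0.04 172 [0.5118 0.3437 0.0272] ang 118.6 std [0.0182 0.0479] ((528.6272583007812, 332.3976745605469), (59.15456008911133, 122.33355712890625), 24.93608856201172)
box ((554.7666015625, 3.1606483459472656), (201.80946350097656, 120.31132507324219), 2.1954500675201416) [0.07053464 0.08910101]
yel ((554.9771728515625, 2.3613739013671875), (152.73451232910156, 88.15929412841797), 2.2240192890167236) 679
floor z -0.0007506982545875118
```

View pics/crop.png

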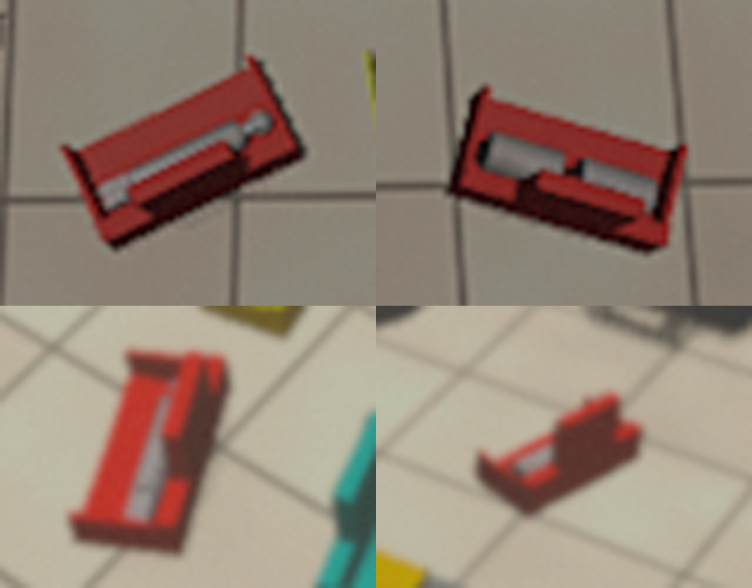

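The left tray (158,181) holds the long clip with its jaws and eye; the right one holds two cartridges. Tab at about (0.509, 0.322), lip direction about 25.6°. Box at (0.555, 0.003), with its y axis at about 2.2°.

```bash
cat >> h.py <<'E'
def down(yaw_y,tilt=0):
    """tool down with tool y at angle yaw_y (deg); tilt: tip toward direction of tool y, that side going down (deg)"""
    a=np.radians(yaw_y);y=np.array([np.cos(a),np.sin(a),0]);z=np.array([0,0,-1.]);x=np.cross(y,z)
    M=np.stack([x,y,z],1)
    ax=np.cross([0,0,1.],y)  # rotation about this moves z toward y => y side goes down
    return R.from_rotvec(ax*np.radians(tilt)).as_matrix()@M
def inc(p,M,s=None):
    s=s or arm.read_state();C=R.from_quat(s["tool_rot"]).as_matrix()
    rv=R.from_matrix(C.T@M).as_rotvec();d=C.T@(np.array(p)-s["ee_pos"])*1000
    print(rv.round(3).tolist(),d.round(1).tolist())
E
python3 - <<'E'
from h import *
inc((.50,-.08,.25),down(-20));inc((.5088,.3222,.14),down(25.6))
E
```

```text
[-0.002, -0.001, -0.85] [436.7, -418.3, -39.3]
[-0.001, -0.002, -1.646] [590.9, -789.6, 71.5]
```

Request:
drive_tool([
  [0,0,-0.85,437,-418,-39,1],
  [0,0,-0.85,437,-418,-39,1],
  [0,0,-0.85,437,-418,-39,1],
  [0,0,-0.85,437,-418,-39,1],
  [0,0,-0.85,437,-418,-39,1],
  [0,0,-0.85,437,-418,-39,1],
  [0,0,-0.85,437,-418,-39,1],
  [0,0,-0.85,437,-418,-39,1],
  [0,0,-0.85,437,-418,-39,1],
  [0,0,-0.85,437,-418,-39,1],
  [0,0,-0.85,437,-418,-39,1],
  [0,0,-0.85,437,-418,-39,1],
  [0,0,-0.85,437,-418,-39,0],
  [0,0,-0.85,437,-418,-39,0],
  [0,0,-0.85,437,-418,-39,0],
])

```text
t: 1.6
ee_pos: [0.5, -0.0813, 0.2494]
tool_rot: [0.819, 0.573, -0.001, -0.0]
ft_force: [0.5, -0.4, 0.5]
finger_gap: 0.0439
grasp_force: 0.0
```

Run:
```python
from h import *
inc((.5088,.3222,.14),down(25.6))
```

```text
[-0.001, 0.0, -0.796] [382.2, -129.7, 109.3]
```

Request:
drive_tool([
  [0,0,-0.796,382,-130,109,0],
  [0,0,-0.796,382,-130,109,0],
  [0,0,-0.796,382,-130,109,0],
  [0,0,-0.796,382,-130,109,0],
  [0,0,-0.796,382,-130,109,0],
  [0,0,-0.796,382,-130,109,0],
  [0,0,-0.796,382,-130,109,0],
  [0,0,-0.796,382,-130,109,0],
  [0,0,-0.796,382,-130,109,0],
  [0,0,-0.796,382,-130,109,0],
  [0,0,-0.796,382,-130,109,0],
  [0,0,-0.796,382,-130,109,0],
  [0,0,-0.796,382,-130,109,0],
])

```text
t: 2.9
ee_pos: [0.5098, 0.3212, 0.1417]
tool_rot: [0.534, 0.846, 0.0, 0.0]
ft_force: [0.6, -0.7, 0.2]
finger_gap: 0.0427
grasp_force: 0.0
```

Run:
```python
from h import *
print(arm.read_state()["joint_positions"].round(2))
inc((.5088,.3222,.036),down(25.6))
c=arm.camera("top");s=arm.camera("side")
o=np.hstack([cv2.resize(c["frame"][130:230,90:220],(390,300)),cv2.resize(s["frame"][165:285,120:276],(390,300))])
cv2.imwrite("pics/pre.png",o[:,:,::-1])
```

```text
[ 0.39  0.19  1.82 -0.    1.13 -0.05]
[0.001, 0.0, -0.002] [1.4, -0.6, 105.7]
```

View pics/pre.png

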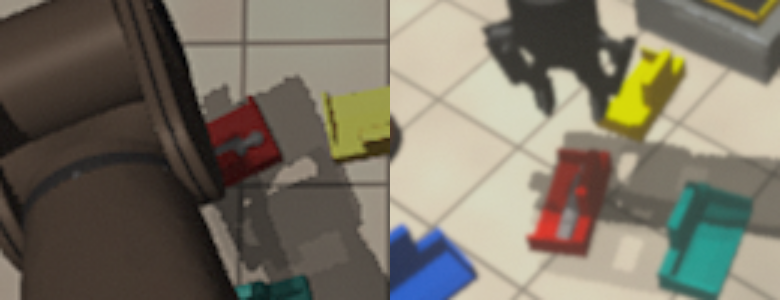

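The gripper sits above the tray in both views and the tray is undisturbed. Descending and closing on the tab.

Request:
drive_tool([
  [0,0,-0.002,1.4,-0.6,30,0],
  [0,0,-0.002,1.4,-0.6,55,0],
  [0,0,-0.002,1.4,-0.6,75,0],
  [0,0,-0.002,1.4,-0.6,90,0],
  [0,0,-0.002,1.4,-0.6,100,0],
  [0,0,-0.002,1.4,-0.6,105,0],
  [0,0,-0.002,1.4,-0.6,105,0],
  [0,0,-0.002,1.4,-0.6,105,-0.3],
  [0,0,-0.002,1.4,-0.6,105,-0.5],
  [0,0,-0.002,1.4,-0.6,105,-0.7],
  [0,0,-0.002,1.4,-0.6,105,-1],
  [0,0,-0.002,1.4,-0.6,105,-1],
  [0,0,-0.002,1.4,-0.6,105,-1],
  [0,0,-0.002,1.4,-0.6,105,-1],
  [0,0,-0.002,1.4,-0.6,105,-1],
], grip_force=60)

```text
t: 4.5
ee_pos: [0.5084, 0.3241, 0.037]
tool_rot: [0.532, 0.847, 0.001, 0.0]
ft_force: [-1.7, -1.2, 5.1]
finger_gap: 0.0102
grasp_force: 62.6
```

Request:
drive_tool([
  [0,0,0,0,0,-5,-1],
  [0,0,0,0,0,-15,-1],
  [0,0,0,0,0,-30,-1],
  [0,0,0,0,0,-50,-1],
  [0,0,0,0,0,-75,-1],
  [0,0,0,0,0,-100,-1],
  [0,0,0,0,0,-125,-1],
  [0,0,0,0,0,-145,-1],
  [0,0,0,0,0,-155,-1],
  [0,0,0,0,0,-160,-1],
  [0,0,0,0,0,-160,-1],
  [0,0,0,0,0,-160,-1],
])

```text
t: 5.7
ee_pos: [0.5071, 0.3235, 0.1946]
tool_rot: [0.532, 0.847, -0.001, -0.001]
ft_force: [0.1, 0.4, -2.8]
finger_gap: 0.0101
grasp_force: 61.6
```

Run:
```python
from h import *
print(arm.read_state()["joint_positions"].round(2))
inc((.50,.26,.20),down(-87.8))
c=arm.camera("top");s=arm.camera("side");P=cloud(s)
h=cv2.cvtColor(s["frame"],cv2.COLOR_RGB2HSV);m=((h[...,0]<6)|(h[...,0]>172))&(h[...,1]>120)&(h[...,2]>40)
k=P[m];k=k[np.linalg.norm(k[:,:2]-[.52,.33],axis=1)<.12];print(len(k),np.percentile(k[:,2],[1,50,99]))
o=np.hstack([cv2.resize(c["frame"][130:230,90:220],(390,300)),cv2.resize(s["frame"][125:245,120:276],(390,300))])
cv2.imwrite("pics/lift.png",o[:,:,::-1])
```

```text
[ 0.4   0.14  1.78  0.    1.23 -0.05]
[-0.002, 0.002, 1.981] [-54.1, -34.0, -5.4]
521 [0.15809231 0.17260293 0.23015937]
```

View pics/lift.png

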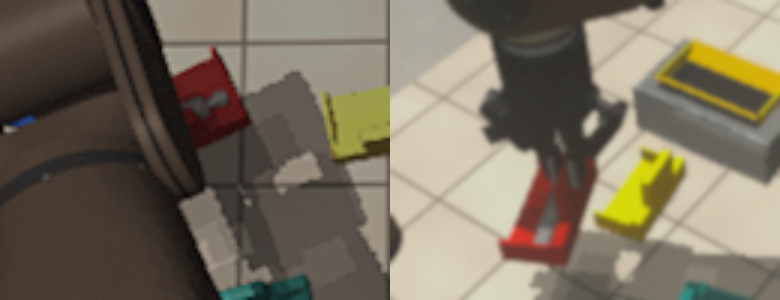

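Tray is level and about 158 mm up, with the clip lying in it. Turning so the lip faces the slot (−y side).

Request:
drive_tool([
  [0,0,0.03,-1,-0.5,0,-1],
  [0,0,0.09,-2.5,-1.5,0,-1],
  [0,0,0.18,-5,-3,0,-1],
  [0,0,0.29,-8,-5,0,-1],
  [0,0,0.41,-11,-7,0,-1],
  [0,0,0.53,-14,-9,0,-1],
  [0,0,0.65,-18,-11,-1,-1],
  [0,0,0.77,-21,-13,-1,-1],
  [0,0,0.89,-24,-15,-2,-1],
  [0,0,1.01,-28,-17,-2,-1],
  [0,0,1.13,-31,-19,-3,-1],
  [0,0,1.25,-34,-21,-3,-1],
  [0,0,1.37,-37,-23,-4,-1],
  [0,0,1.49,-41,-25,-4,-1],
  [0,0,1.61,-44,-27,-5,-1],
  [0,0,1.73,-47,-29,-5,-1],
  [0,0,1.84,-50,-31,-5,-1],
  [0,0,1.92,-52,-33,-5,-1],
  [0,0,1.965,-53.5,-34,-5,-1],
  [0,0,1.981,-54,-34,-5,-1],
])

```text
t: 7.8
ee_pos: [0.5005, 0.2601, 0.2004]
tool_rot: [1.0, 0.018, -0.0, 0.0]
ft_force: [-0.6, -1.2, -2.1]
finger_gap: 0.0102
grasp_force: 61.6
```

```bash
cat >> h.py <<'E'
BX=np.array([.555,.0028,0]);L=np.radians(-87.8);lip=np.array([np.cos(L),np.sin(L),0])  # lip direction; lip side = -box-x side
def tcp(out,z,tilt):
    """TCP position so tray lip is 'out' m outside box centreline, at height z, tilted (deg). TCP rel. to lip in tray: 56 back, 29 up"""
    t=np.radians(tilt);b,u=.056,.029
    back=b*np.cos(t)-u*np.sin(t);up=b*np.sin(t)+u*np.cos(t)
    return BX-lip*(out+back)+np.array([0,0,z+up])
E
python3 - <<'E'
from h import *
print(arm.read_state()["joint_positions"].round(2))
inc(tcp(.022,.125,0),down(-87.8));print(tcp(.022,.125,0))
E
```

```text
[0.3  0.05 1.86 0.   1.23 1.83]
[0.0, 0.001, -0.002] [44.9, 181.1, 46.4]
[0.55200575 0.08074251 0.154     ]
```

Request:
drive_tool([
  [0,0,0,0.5,2,0,-1],
  [0,0,0,2,7,1,-1],
  [0,0,0,4,15,3,-1],
  [0,0,0,6,26,6,-1],
  [0,0,0,10,39,10,-1],
  [0,0,0,13,53,14,-1],
  [0,0,0,17,68,18,-1],
  [0,0,0,21,83,22,-1],
  [0,0,0,24,98,26,-1],
  [0,0,0,28,113,30,-1],
  [0,0,0,32,127,34,-1],
  [0,0,0,35,140,37,-1],
  [0,0,0,38,152,40,-1],
  [0,0,0,40,162,42,-1],
  [0,0,0,42,170,44,-1],
  [0,0,0,43,175,45,-1],
  [0,0,0,44.5,179,46,-1],
  [0,0,0,45,181,46,-1],
  [0,0,0,45,181,46,-1],
])

```text
t: 9.7
ee_pos: [0.5527, 0.0813, 0.155]
tool_rot: [1.0, 0.019, 0.0, -0.0]
ft_force: [0.6, -0.7, -2.9]
finger_gap: 0.01
grasp_force: 61.5
```

Run:
```python
from h import *
print(arm.read_state()["joint_positions"].round(2))
for t in (0,6,12,18,24,30,36,42): print(t);inc(tcp(.022,.125 if t<6 else .118 if t<12 else .11,t),down(-87.8,t))
c=arm.camera("top");s=arm.camera("side")
o=np.hstack([cv2.resize(c["frame"][110:230,220:350],(390,360)),cv2.resize(s["frame"][85:205,180:310],(390,360))])
cv2.imwrite("pics/over.png",o[:,:,::-1])
P=cloud(s);h=cv2.cvtColor(s["frame"],cv2.COLOR_RGB2HSV);m=((h[...,0]<6)|(h[...,0]>172))&(h[...,1]>120)&(h[...,2]>40)
k=P[m];k=k[np.linalg.norm(k[:,:2]-[.55,.07],axis=1)<.12];print(len(k),np.percentile(k,[1,50,99],axis=0))
```

```text
[-0.04  0.08  1.92  0.    1.14  1.5 ]
0
[-0.0, -0.0, 0.0] [-0.7, 0.5, 1.0]
6
[0.105, -0.0, 0.0] [-0.7, 3.8, 2.3]
12
[0.209, -0.0, 0.0] [-0.7, 7.8, 5.0]
18
[0.314, -0.0, 0.0] [-0.7, 12.2, 0.1]
24
[0.419, -0.0, 0.0] [-0.7, 17.1, -4.3]
30
[0.524, -0.0, 0.0] [-0.7, 22.5, -8.1]
36
[0.628, -0.0, 0.0] [-0.7, 28.2, -11.4]
42
[0.733, 0.0, 0.0] [-0.7, 34.3, -14.0]
411 [[0.48967409 0.0299481  0.12121858]
 [0.53246035 0.08640098 0.14436933]
 [0.60697616 0.09121663 0.18935352]]
```

View pics/over.png

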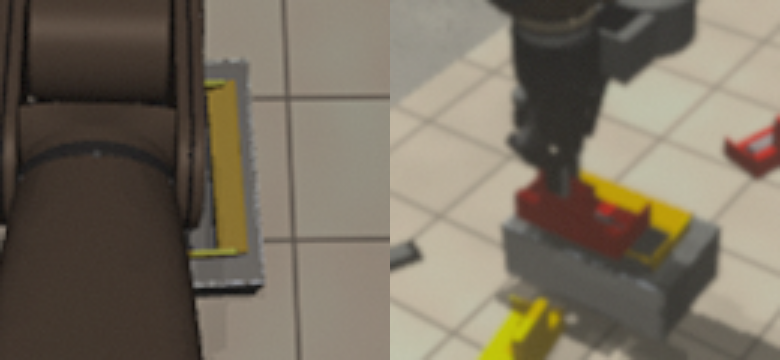

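Tray is aligned over the near side of the slot, lip inward, clip in place. Tipping about the lip.

Request:
drive_tool([
  [0.035,0,0,-0.7,1.5,1.5,-1],
  [0.105,0,0,-0.7,3.8,2.3,-1],
  [0.157,0,0,-0.7,5.8,4,-1],
  [0.209,0,0,-0.7,7.8,5,-1],
  [0.26,0,0,-0.7,10,2.5,-1],
  [0.314,0,0,-0.7,12.2,0,-1],
  [0.366,0,0,-0.7,14.7,-2.2,-1],
  [0.419,0,0,-0.7,17.1,-4.3,-1],
  [0.471,0,0,-0.7,19.8,-6.2,-1],
  [0.524,0,0,-0.7,22.5,-8.1,-1],
  [0.576,0,0,-0.7,25.3,-9.8,-1],
  [0.628,0,0,-0.7,28.2,-11.4,-1],
  [0.68,0,0,-0.7,31.2,-12.7,-1],
  [0.733,0,0,-0.7,34.3,-14,-1],
  [0.733,0,0,-0.7,34.3,-14,-1],
  [0.733,0,0,-0.7,34.3,-14,-1],
  [0.733,0,0,-0.7,34.3,-14,-1],
  [0.733,0,0,-0.7,34.3,-14,-1],
])

```text
t: 11.6
ee_pos: [0.5534, 0.0474, 0.1693]
tool_rot: [0.934, 0.019, -0.007, -0.358]
ft_force: [-0.3, -0.3, -1.8]
finger_gap: 0.0104
grasp_force: 61.7
```

Run:
```python
from h import *
s=arm.read_state();print(s["joint_positions"].round(2))
inc((.552,.13,.24),down(-87.8))
c=arm.camera("top");s=arm.camera("side")
o=np.hstack([cv2.resize(c["frame"][110:230,220:350],(390,360)),cv2.resize(s["frame"][85:205,180:310],(390,360))])
cv2.imwrite("pics/tip.png",o[:,:,::-1])
```

```text
[-0.41  0.19  1.91  0.65  1.45  0.9 ]
[-0.732, -0.0, 0.002] [2.0, -108.7, 2.6]
```

View pics/tip.png

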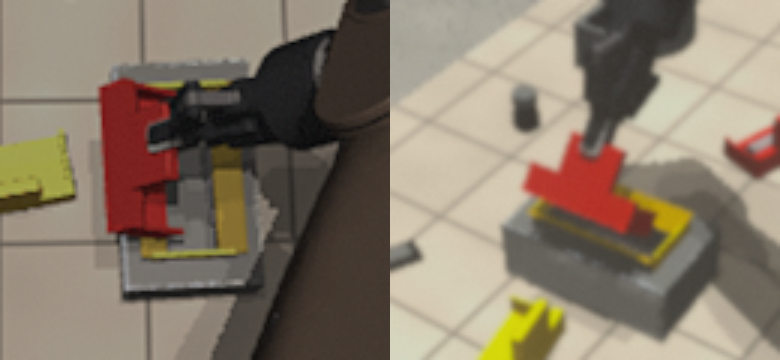

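The wrist force dropped by about 1 N and no clip shows in the tray. Backing off, then checking the box.

Request:
drive_tool([
  [-0.03,0,0,0,-3,-6,-1],
  [-0.09,0,0,0,-8,-14,-1],
  [-0.17,0,0,0,-18,-20,-1],
  [-0.25,0,0,0,-30,-22,-1],
  [-0.33,0,0,1,-44,-22,-1],
  [-0.41,0,0,1,-58,-20,-1],
  [-0.49,0,0,1,-72,-14,-1],
  [-0.57,0,0,2,-86,-8,-1],
  [-0.65,0,0,2,-98,-2,-1],
  [-0.71,0,0,2,-106,2,-1],
  [-0.732,0,0,2,-109,3,-1],
  [-0.732,0,0,2,-109,3,-1],
])

```text
t: 12.9
ee_pos: [0.5519, 0.1311, 0.2403]
tool_rot: [1.0, 0.02, 0.0, -0.001]
ft_force: [0.8, -1.8, -1.6]
finger_gap: 0.0102
grasp_force: 61.6
```

Run:
```python
from h import *
print(arm.read_state()["ft_force"],arm.read_state()["joint_positions"].round(2))
inc((.508,.3235,.20),down(25.8))
c=arm.camera("top");s=arm.camera("side")
o=np.hstack([cv2.resize(c["frame"][110:230,220:350],(390,360)),cv2.resize(s["frame"][95:215,200:330],(390,360))])
cv2.imwrite("pics/chk.png",o[:,:,::-1])
```

```text
[ 0.7769255  -1.77516766 -1.56664007] [0.05 0.03 1.82 0.   1.3  1.58]
[-0.0, -0.002, -1.98] [-36.1, -194.0, 40.6]
```

View pics/chk.png

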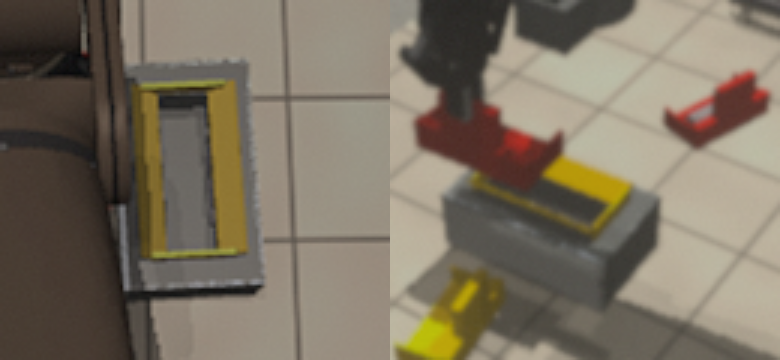

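The mouth is clear and the tray looks empty. Carrying the tray back to its original spot.

Request:
drive_tool([
  [0,0,0,-1,-5,0,-1],
  [0,0,0,-3,-15,2,-1],
  [0,0,-0.1,-6,-30,5,-1],
  [0,0,-0.22,-9,-46,8,-1],
  [0,0,-0.34,-12,-62,12,-1],
  [0,0,-0.46,-15,-78,16,-1],
  [0,0,-0.58,-18,-94,20,-1],
  [0,0,-0.7,-20,-108,24,-1],
  [0,0,-0.82,-23,-122,28,-1],
  [0,0,-0.94,-26,-136,32,-1],
  [0,0,-1.06,-28,-150,35,-1],
  [0,0,-1.18,-30,-162,38,-1],
  [0,0,-1.3,-32,-172,40,-1],
  [0,0,-1.42,-34,-182,41,-1],
  [0,0,-1.54,-35,-188,41,-1],
  [0,0,-1.66,-36,-192,41,-1],
  [0,0,-1.78,-36,-194,41,-1],
  [0,0,-1.88,-36,-194,41,-1],
  [0,0,-1.95,-36,-194,41,-1],
  [0,0,-1.98,-36,-194,41,-1],
])

```text
t: 15.0
ee_pos: [0.5082, 0.3226, 0.1984]
tool_rot: [0.532, 0.847, 0.0, -0.001]
ft_force: [-0.9, 0.6, -0.9]
finger_gap: 0.0105
grasp_force: 61.6
```

Run:
```python
from h import *
inc((.508,.3235,.0375),down(25.8))
c=arm.camera("top");s=arm.camera("side");P=cloud(s)
h=cv2.cvtColor(s["frame"],cv2.COLOR_RGB2HSV);m=((h[...,0]<6)|(h[...,0]>172))&(h[...,1]>120)&(h[...,2]>40)
k=P[m];k=k[np.linalg.norm(k[:,:2]-[.52,.33],axis=1)<.12];print(len(k),np.percentile(k[:,2],[1,50,99]))
T=cloud(c)[120:215,250:315].reshape(-1,3);f=c["frame"][120:215,250:315]
k=T[(T[:,2]<.055)&(np.abs(T[:,1]-.003)<.03)&(np.abs(T[:,0]-.555)<.075)];print(len(k),np.percentile(k[:,2],[2,50,98]))
o=np.hstack([cv2.resize(c["frame"][120:215,245:320],(390,494)),cv2.resize(s["frame"][110:230,150:280],(390,494))])
cv2.imwrite("pics/chk2.png",o[:,:,::-1])
```

```text
[-0.0, -0.001, -0.001] [0.7, 0.3, 160.9]
664 [0.16236199 0.16896748 0.23431004]
791 [-0.00147442  0.00285223  0.01861348]
```

View pics/chk2.png

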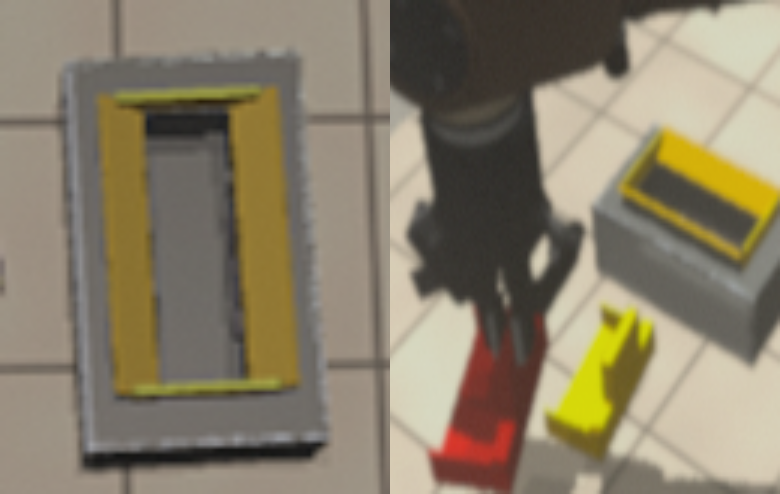

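Tray is empty, and the clip shows inside the box at the right edge of the slot (about 19 mm high). Lowering the tray.

Request:
drive_tool([
  [0,0,0,0,0,8,-1],
  [0,0,0,0,0,25,-1],
  [0,0,0,0,0,50,-1],
  [0,0,0,0,0,75,-1],
  [0,0,0,0,0,100,-1],
  [0,0,0,0,0,120,-1],
  [0,0,0,0,0,135,-1],
  [0,0,0,0,0,145,-1],
  [0,0,0,0,0,151,-1],
  [0,0,0,0,0,155,-1],
  [0,0,0,0,0,157,-1],
  [0,0,0,0,0,158,-1],
  [0,0,0,0,0,159,-1],
  [0,0,0,0,0,159,-1],
  [0,0,0,0,0,159,-1],
])

```text
t: 16.6
ee_pos: [0.5087, 0.3227, 0.0402]
tool_rot: [0.532, 0.847, 0.001, -0.0]
ft_force: [-0.5, -0.2, -1.7]
finger_gap: 0.01
grasp_force: 61.6
```

Request:
drive_tool([
  [0,0,0,0,0,1,-1],
  [0,0,0,0,0,2,-1],
  [0,0,0,0,0,2.5,-1],
  [0,0,0,0,0,3,-1],
  [0,0,0,0,0,3,-1],
  [0,0,0,0,0,3,-1],
])

```text
t: 17.2
ee_pos: [0.5085, 0.3227, 0.037]
tool_rot: [0.532, 0.847, 0.0, -0.0]
ft_force: [-0.5, -1.5, 1.0]
finger_gap: 0.0103
grasp_force: 62.0
```

Contact felt. Releasing and retreating.

Request:
drive_tool([
  [0,0,0,0,0,0,-0.6],
  [0,0,0,0,0,0,-0.4],
  [0,0,0,0,0,0,-0.2],
  [0,0,0,0,0,0,0],
  [0,0,0,0,0,0,0],
  [0,0,0,0,0,0,0],
  [0,0,0,0,0,0,0],
  [0,0,0,0,0,-8,0],
  [0,0,0,0,0,-25,0],
  [0,0,0,0,0,-50,0],
  [0,0,0,0,0,-80,0],
  [0,0,0,0,0,-110,0],
  [0,0,0,0,0,-140,0],
  [0,0,0,0,0,-160,0],
  [0,0,0,0,0,-160,0],
  [0,0,0,0,0,-160,0],
])

```text
t: 18.8
ee_pos: [0.5087, 0.3226, 0.1978]
tool_rot: [0.532, 0.847, 0.001, 0.0]
ft_force: [-0.7, -0.0, 0.1]
finger_gap: 0.0428
grasp_force: 0.0
```

Run:
```python
from h import *
s=arm.camera("side");P=cloud(s)
h=cv2.cvtColor(s["frame"],cv2.COLOR_RGB2HSV);m=((h[...,0]<6)|(h[...,0]>172))&(h[...,1]>120)&(h[...,2]>40)
for c in([.52,.33],[.5,-.285]):
    k=P[m];k=k[np.linalg.norm(k[:,:2]-c,axis=1)<.12];print(len(k),np.percentile(k[:,2],[1,50,99]),k.mean(0))
    k=k[k[:,2]>.05];print(k.mean(0))
```

```text
716 [0.00020931 0.00857934 0.07321754] [0.52757512 0.33887653 0.02046748]
[0.50430231 0.32993283 0.06791092]
306 [0.00339978 0.0296468  0.07250662] [ 0.4942178  -0.27868401  0.03594162]
[ 0.48755419 -0.28153515  0.06372459]
```

Tray stands upright on the counter and the cartridge tray is unmoved. Handing in.

```bash
python3 -c "
from h import *
print(arm.job_done())"
```

```text
the job is handed in; nothing more can be done
None
```

The job is handed in at about 19 s; the verdict was not returned. My last checks showed the tray empty and upright at its starting spot, the cartridge tray unmoved, and what looks like the clip inside the box (seen only at the slot's edge).

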